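# Hold the pump head on its spring for the screws

### The job

The liquid-chromatography pump on the bench has just had a seal changed. Pick up the loose steel pump head from the rubber mat, slide its round pilot straight and upright into the empty bore on the pump's front, beside the head that is already fitted, and press it gently against the return spring with a steady push of about 12 newtons; leave it a little short of home, my two screws will draw it in. Leave everything else where it is, and finish while still holding the head there with that push: do not let go.

Things in the scene. Friction and masses are not known exactly. Their poses are not given: they have to be found in the camera images.
- head_center (a point): Centre of the loose pump head: a steel block standing on the mat (3 mm thick), 32 mm thick (its x), 44 mm wide (its y), 52 mm high (its z, up), about 0.4 kg. A round pilot 26 mm in diameter and 16 mm long, chamfered, sticks out of its back (+x) at mid-height; a check valve 16 mm across and 15 mm high stands on its top; two screw holes in its front (-x). Grip it across y.
- pilot_tip (a point): Centre of the free end of the head's pilot, 32 mm from head_center along the head's x; axes as the head's.
- seat (a point): Centre of the mouth of the pump's empty bore, 75 mm above the bench. x points level into the bore (the way the head goes in), z up, y to the left seen that way. Bore 29 mm in diameter with a small chamfer: 1.5 mm clear all round the pilot. Its aluminium housing is 66 mm wide, 72 mm high and stands 40 mm out of the pump's front panel. With the head fully home, pilot_tip would be 16 mm inside.
- pump: The pump, fixed: a cream case 300 mm deep (x), 260 mm wide (y), 118 mm high; origin under the case's centre, front panel at x = -150 mm, facing -x. The empty bore's axis is at y = +5 mm; a head like the loose one is already fitted at y = -88 mm, its front at x = -222 mm. Axes as those of seat.
- return_plate (a joint): How far the sprung steel plate in the bore is pushed in (m), 0 to 0.014. At 0 its face lies 4 mm inside the mouth (so the pilot touches it when pilot_tip is 4 mm inside). It pushes back with 6 N at 0 and 1 N more for each mm: 12 N at 0.006; the head would be home at 0.012.
- purge_valve_center (a point): Centre of a stepped round steel purge valve, 26 mm in diameter, 40 mm high, standing on the mat. Leave it.
- seal_tool_center (a point): Centre of a white plastic seal tool, waisted, 24 mm in diameter, 44 mm high, standing on the mat. Leave it.
- bottle_center (a point): Centre of a reagent bottle with a red cap, 70 mm in diameter, 150 mm high. Leave it.
- beaker_center (a point): Centre of a glass beaker, 66 mm in diameter, 85 mm high. Leave it.
- screw_dish_center (a point): Centre of a shallow steel dish with the two head screws, on the mat, 72 mm in diameter, 16 mm high. Leave it.
- vial_rack_center (a point): Centre of a rack of small vials, 120 x 70 x 44 mm. Leave it.
- screwdriver_grip (a point): Handle of a screwdriver lying on the bench, 190 mm long. Leave it.
- wrench_grip (a point): Handle of a spanner lying on the bench, 150 mm long. Leave it.
Mind the look-alikes: they are no part of the job. Leave any blue or purple look-alike of the part that bears head_center alone.

How it is judged:
On the way:
1. the head has been picked up and is carried by the gripper (height (world z) of head_center above 0.055 m and contact force between the fingers and pump_head above 1 N), for 0.2 s.
At the end, for the whole second after the job is handed in: For the whole last second the robot holds the head at rest with its pilot in the empty bore (end of the pilot 5 to 15 mm inside, within 3 mm of the bore axis, head straight and upright within 0.12 rad), pressing the return plate with 8 to 16 N, the plate pushed in by 1.5 to 10.5 mm (not home) (contact force between pump_head and return_plate between 8 and 16 N and value of joint return_plate between 0.0015 and 0.0105 m and x of pilot_tip in the frame of seat between 0.005 and 0.015 m and y of pilot_tip in the frame of seat between -0.003 and 0.003 m and z of pilot_tip in the frame of seat between -0.003 and 0.003 m and angle between the x axis of pilot_tip and the x axis of seat, either way round below 0.12 rad and angle between head_center's own z axis and vertical below 0.12 rad and contact force between the fingers and pump_head above 3 N and linear speed of pump_head below 0.01 m/s); the arm keeps its last pose, push and grip.
It fails at once if the head is rammed against the pump (over 40 N) (contact force between pump_head and pump above 40 N or contact force between pump_head and return_plate above 40 N).
It fails at once if something else on the bench is moved by more than 30 mm (distance of any of purge_valve_center, seal_tool_center, bottle_center, beaker_center, screw_dish_center, vial_rack_center, screwdriver_grip, wrench_grip from where it was at the start of the episode above 0.03 m).
It also fails if it takes over 45 s, if anything falls off the work surface, if the arm or the gripper's body presses on something with over 40 N, if the wrist force passes 120 N, or if a joint passes its speed limit or range.

### The arm

A 6-joint arm with a two-finger parallel gripper is mounted at the origin on the work surface. World frame = base frame: x ahead of the robot, y to its left, z up, the work surface at z = 0. Lengths are in m, angles in rad, forces in N, time in s.
With the tool pointing down it reaches from about 0.4 to 0.825 m from the base axis. Payload 7 kg.
Tool frame: the origin (TCP) lies at the very end of the fingers, on their centre line; the grasp point (between the pads) lies 19 mm behind it (arm.pinch_z is the z of the grasp point in the tool frame, in m); z points along the fingers, y is the direction in which the jaws open and shut (so a half turn about z gives the same grasp; the last joint's range is limited). The gripper opens to 88 mm and grips with 3 to 60 N. Pads are 19 mm wide; open, the fingers measure 130 mm over their backs; the gripper's body (78 mm by 193 mm) begins 47 mm behind the grasp point.
Start: joints at [-0.997, 0.359, 0.012, 0, -1.224, -0.288], TCP at [0.19, -0.648, 0.227] pointing down, gripper open.
Joint ranges: [-3.07, 3.07], [-1.43, 2.12], [-1.02, 1.25], [-3.03, 1.67], [-3.05, -0], [-3.03, 3.03]. Speed limits (rad/s): [2.39, 2.39, 3.01, 3.14, 3.14, 3.14].

### API

Orientations are given as [roll, pitch, yaw] about the fixed x, y, z axes, in that order (R = Rz(yaw) Ry(pitch) Rx(roll)).
In Python, from station import arm gives the robot as it stands.
- The arm moves only by the tool drive_tool, never from a script. Its argument "targets" is a list of rows, each a list of 6 numbers: the shift along the world's x, y, z in units of 0.04 m (1.0 is 0.04 m), then the turn, a rotation vector about the world's x, y, z in units of 6 degrees (1.0 is 6 degrees). In form: [[x, y, z, wx, wy, wz], ...]. A call has 1 to 5 rows; each row shifts and turns the commanded pose from where the row before left it; what a row does not reach is not made up. A row lasts 1/8 s, in which the tool goes at most 62.5 mm and 10.7 degrees, less where a joint would pass 70% of its speed; a pose out of reach is approached as far as the arm can. A call with a number of a shift or a turn outside -1 to 1 is refused whole. A call with a gripper value outside its range is refused whole. "claw" is the opening, from 0 (shut) to 1 (fully open), set as the call begins (left out, the last holds). The fingers move at their own pace and stop on an object; "newtons" is the grip in N (left out, the last holds). Time passes only in rows, so rows that do not move let the fingers close. It gives the time, the measured TCP pose, the force and the opening at its end, in the units of the state.
- arm.get_state(): the state, without advancing time (a new reading comes with each control period).
- arm.grab_frame(name): name is "side" or "top"; returns (picture, depth): 420x560x3 uint8, red, green, blue; 420x560 float32, m along the optical axis (not along the pixel's ray), 0 where there is no reading.
- arm.get_calibration(name): a dict with "mtx" (3x3 intrinsics, pixels), "dist_coeffs" ([k1, k2, p1, p2, k3] as OpenCV has them; the pictures are not rectified), "origin" and "rotation" of the camera in the world. Camera axes: x right, y up, looking along -z (the intrinsics and any distortion apply to the point x, -y, -z); pixel columns grow to the right and rows downward; lengths in m; the calibration is good to about 2 mm. A picture is of the moment at which its call begins. get_calibration takes no time and is no camera call.
- arm.job_done(): hands the job in, once; it reports no verdict.
Trained networks look in the newest picture that a camera, given by its name, has taken for a name from the list of things; names that differ only in an ending like _2 or _b are one class to them, and where a whole thing is asked for, a point or a joint stands for the part that bears it (a point fixed in the world has none). Each returns a list of dicts, best first, with "score" (0 to 1); they miss things now and then, are a little off and sometimes report something else, mostly with a low value. They report only what shows in the picture. A call takes as long as a camera call. They do not tell look-alikes from the thing itself.
- arm.search_frame(target, camera): "point" ([x, y, z] in m, in the coordinates of the camera as it stood for that picture, good to about 4 mm: the middle of the surface that is visible of it).
- arm.cut_out(target, camera): "pixels" (420x560 bool, what is visible of it).
- arm.landmark_of(target, camera): "point" ([x, y, z] in m, in the coordinates of the camera as it stood for that picture, good to about 4 mm: a listed point, or the origin of a listed thing).
The state is a dict: "t": time; "q": joint angles; "qd": joint speeds; "joint_efforts": joint torques, N m; "eef_pos": TCP position; "ee_rot": TCP orientation; "force": force on the tool from outside, world axes, zero at the start; "moment": the same for the moment, N m; "width": finger opening in m.
Only numpy, scipy, OpenCV 4.12 (cv2) and the standard library are available. Lean on these libraries where they do the work, as an engineer would, in place of code of your own. Each camera call takes 0.05 s, during which the arm holds its last target. There are 200 camera calls.

## Working session

There is one attempt and no reset: what is moved stays moved. The work goes in short steps, Python scripts to look and compute and a tool call to move; the robot and the scene stay as the last step left them, time stands still between calls to the robot, and variables do not carry over. Pictures are saved under pics/ and viewed, about 8 in all and at most 12, crops included, and the job is handed in when it is done.

Besides the shell and the picture viewer there is one more tool, called after "Request:" as a command line: name --pt "numbers of a row" for each row, then --argument value for the rest. drive_tool: Moves the arm, as the interface text tells. Shifts and turns lie within -1 to 1; 1 stands for 0.04 m of shift or 6 degrees of turn. Its arguments: {"type":"object","properties":{"targets":{"type":"array"},"claw":{"type":"number"},"newtons":{"type":"number"}},"required":["targets"]}

```bash
mkdir -p pics; ls
cat > h.py <<'E'
import numpy as np, cv2
from station import arm
def w(p,c):
    k=arm.get_calibration(c); return np.array(k["rotation"])@np.array(p)+np.array(k["origin"])
def cloud(c,pix,depth):
    k=arm.get_calibration(c); v,u=np.nonzero(pix&(depth>0)); d=depth[v,u]
    n=cv2.undistortPoints(np.stack([u,v],1).astype(np.float64)[:,None],np.array(k["mtx"]),np.array(k["dist_coeffs"]))[:,0]
    P=np.stack([n[:,0]*d,-n[:,1]*d,-d],1)
    return P@np.array(k["rotation"]).T+np.array(k["origin"])
def save(n,im): cv2.imwrite("pics/"+n,im[:,:,::-1])
E
python3 - <<'E'
from h import *
np.set_printoptions(precision=4,suppress=True)
s=arm.get_state(); print(s["t"],s["eef_pos"],s["ee_rot"],s["width"],s["force"])
ims=[]
for c in("top","side"):
    im,d=arm.grab_frame(c); ims.append(im); save(c+"0.png",im); k=arm.get_calibration(c); print(c,k["origin"],np.array(k["rotation"]).tolist())
    for t in("head_center","pilot_tip","seat","pump"):
        for r in arm.landmark_of(t,c)[:4]: print(c,t,round(r["score"],2),w(r["point"],c))
    for r in arm.cut_out("head_center",c)[:4]:
        m=r["pixels"]; v,u=np.nonzero(m); P=cloud(c,m,d); print("  cut",r["score"],u.mean(),v.mean(),np.percentile(P,[2,50,98],axis=0).tolist() if len(P) else 0, im[m].mean(0))
E
```

```text
pics
0.0 [ 0.1901 -0.6472  0.2256] [ 3.1399 -0.0002 -2.8559] 0.08744953397046012 [ 0.48    0.6345 -0.2021]
top [0.3406 0.11   1.7097] [0.10853827686964723, 0.005224211806278856, -1.549842363774048]
top head_center 0.67 [2.9492 2.7185 4.3182]
top head_center 0.58 [2.9549 2.7243 4.324 ]
top head_center 0.54 [2.9671 2.7364 4.3361]
top head_center 0.49 [2.9218 2.6912 4.2909]
top pilot_tip 0.71 [2.9245 2.6938 4.2935]
top pilot_tip 0.68 [2.9671 2.7365 4.3362]
top pilot_tip 0.52 [2.9627 2.732  4.3317]
top pilot_tip 0.44 [2.9518 2.7211 4.3208]
top seat 0.74 [2.9314 2.7007 4.3004]
top pump 0.78 [3.0592 2.8286 4.4283]
top pump 0.61 [2.9666 2.7359 4.3356]Traceback (most recent call last):
  File "<stdin>", line 10, in <module>
  File "h.py", line 9, in cloud
    return P@np.array(k["rotation"]).T+np.array(k["origin"])
           ~~~~~~~~~~~~~~~~~~~~~~~~~~~^~~~~~~~~~~~~~~~~~~~~~
ValueError: operands could not be broadcast together with shapes (210,) (3,)
```

The camera rotation is given as rpy, so I'll convert it.

```bash
sed -i 's/np.array(k\["rotation"\])/R(k["rotation"])/g; s/^from station/from scipy.spatial.transform import Rotation\nR=lambda a: Rotation.from_euler("xyz",a).as_matrix()\nfrom station/' h.py
python3 - <<'E'
from h import *
np.set_printoptions(precision=4,suppress=True)
ims=[]
for c in("top","side"):
    im,d=arm.grab_frame(c); np.savez(c+"0.npz",im=im,d=d); save(c+"0.png",im); k=arm.get_calibration(c); print(c,k["origin"],k["rotation"])
    for t in("head_center","pilot_tip","seat","pump"):
        for r in arm.landmark_of(t,c)[:4]: print(c,t,round(r["score"],2),w(r["point"],c))
    for r in arm.cut_out("head_center",c)[:4]:
        m=r["pixels"]; v,u=np.nonzero(m); P=cloud(c,m,d); print("  cut",r["score"],u.mean(),v.mean(),np.percentile(P,[2,50,98],axis=0).round(3).tolist() if len(P) else 0, im[m].mean(0))
E
```

```text
top [0.3406 0.11   1.7097] [ 0.1085  0.0052 -1.5498]
top head_center 0.6 [ 0.3416 -0.0943  0.024 ]
top head_center 0.56 [0.3134 0.2247 0.0261]
top head_center 0.5 [0.4436 0.1216 0.0261]
top head_center 0.47 [ 0.4444 -0.0382  0.0228]
top pilot_tip 0.63 [ 0.3757 -0.0788  0.027 ]
top pilot_tip 0.61 [0.3141 0.1992 0.0259]
top pilot_tip 0.53 [ 0.4591 -0.01    0.0265]
top pilot_tip 0.46 [0.4345 0.0927 0.0286]
top seat 0.76 [ 0.5934 -0.1706  0.0747]
top pump 0.93 [ 0.5457 -0.354  -0.0048]
top pump 0.45 [0.3214 0.4081 0.0049]
top pump 0.27 [0.7272 0.0674 0.0414]
  cut 0.66 247.2340425531915 277.3723404255319 [[0.295, 0.198, 0.029], [0.316, 0.222, 0.051], [0.335, 0.244, 0.067]] [ 75.2766 105.2128 161.3883]
  cut 0.66 330.32620320855614 237.71657754010695 [[0.421, -0.056, 0.001], [0.446, -0.036, 0.05], [0.464, -0.013, 0.067]] [129.4332  85.0428 140.8182]
  cut 0.65 346.50970873786406 267.97087378640776 [[0.326, -0.112, 0.015], [0.351, -0.086, 0.05], [0.373, -0.068, 0.067]] [ 65.3641  92.6602 144.7864]
  cut 0.51 281.05676855895194 237.4410480349345 [[0.42, 0.094, -0.003], [0.442, 0.119, 0.052]
[... 472 characters left out ...]
side seat 0.96 [ 0.5964 -0.1686  0.0759]
side seat 0.48 [ 0.5514 -0.3556  0.0027]
side pump 0.74 [ 0.5495 -0.3548  0.0045]
  cut 0.97 353.0095785440613 303.45785440613025 [[0.294, 0.207, 0.005], [0.315, 0.241, 0.05], [0.336, 0.247, 0.069]] [40.2471 58.2184 98.7644]
  cut 0.96 338.7148846960168 201.8679245283019 [[0.423, -0.108, 0.001], [0.447, -0.029, 0.04], [0.486, -0.009, 0.067]] [78.6331 51.8994 84.6541]
  cut 0.94 381.06772009029345 201.32279909706546 [[0.326, -0.107, 0.006], [0.35, -0.077, 0.041], [0.378, -0.065, 0.068]] [37.8578 54.623  92.088 ]
  cut 0.75 315.5139146567718 246.8330241187384 [[0.422, 0.086, 0.004], [0.444, 0.134, 0.046], [0.471, 0.145, 0.071]] [92.8776 90.6883 88.013 ]
```

View pics/top0.png

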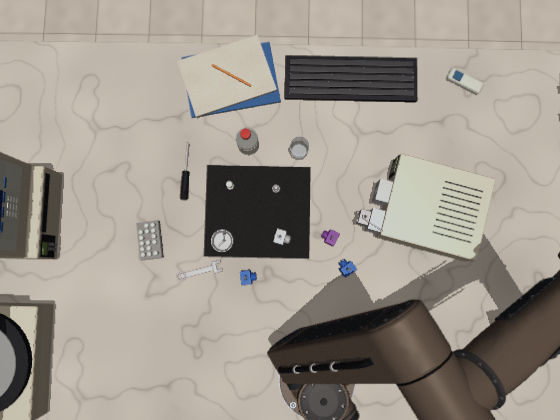

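View pics/side0.png

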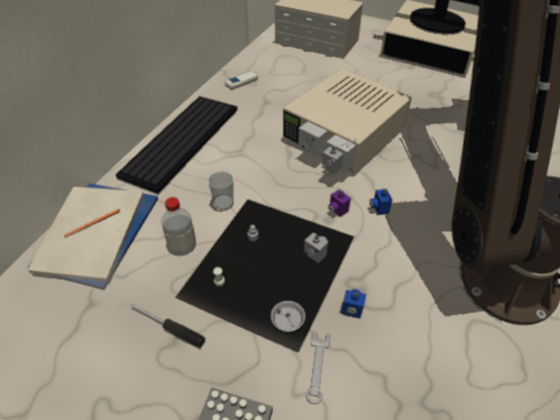

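Four objects look like the head: the grey steel one on the mat at top (281,237) / side (316,247), blue at top (247,277) and (346,268), purple at top (330,238). Only the grey one is steel and stands on the mat. I'll confirm it in a crop and refine the poses.

Run:
```python
from h import *
np.set_printoptions(precision=4,suppress=True)
acc={}
crop=[]
for c in("top","side"):
    im,d=arm.grab_frame(c)
    crop.append(cv2.resize(im[200:280,240:340] if c=="top" else im[120:290,260:420],(400,320 if c=="top" else 425),interpolation=cv2.INTER_CUBIC))
    for i in range(5):
      for t in("head_center","pilot_tip","seat","pump"):
        for r in arm.landmark_of(t,c):
            p=w(r["point"],c)
            ref=dict(head_center=(.446,.121),pilot_tip=(.436,.091),seat=(.595,-.17),pump=(.547,-.354))[t]
            if np.hypot(*(p[:2]-ref))<.025: acc.setdefault((c,t),[]).append(p)
    for r in arm.cut_out("pump",c)[:1]:
        P=cloud(c,r["pixels"],d); 
        h=np.histogram(P[:,2],bins=np.arange(.09,.14,.004)); print(c,h[0])
        T=P[(P[:,2]>.110)&(P[:,2]<.126)]; print(len(T),np.median(T[:,2]))
        # main case: robust: points within pump frame
        rc=cv2.minAreaRect((T[:,:2]*1000).astype(np.float32)); print("rect",rc)
        np.save(c+"_pump.npy",P)
    for r in arm.cut_out("head_center",c):
        P=cloud(c,r["pixels"],d)
        if abs(np.median(P[:,1])-.12)<.03: np.save(c+"_head.npy",P); print("head",len(P),r["score"])
for k,v in acc.items(): v=np.array(v); print(k,len(v),v.mean(0),v.std(0))
h=max(x.shape[0] for x in crop)
save("crop1.png",np.hstack([np.pad(x,((0,h-x.shape[0]),(0,0),(0,0))) for x in crop]))
print(arm.get_state()["t"])
```

```text
top [  46   64   91  116  361 1250 3265 2933  988  135    5    0]
8436 0.11772493176808962
rect ((549.4313354492188, -325.1325378417969), (363.4576110839844, 261.540283203125), 75.66095733642578)
side [ 152  158  174  224  204  494  763 3999  510   15    0    0]
5766 0.1196813055792918
rect ((551.425537109375, -325.5654296875), (367.1643371582031, 264.8399963378906), 75.79341125488281)
head 501 0.84
('top', 'head_center') 5 [0.4475 0.1233 0.027 ] [0. 0. 0.]
('top', 'pilot_tip') 5 [0.4354 0.0914 0.0277] [0. 0. 0.]
('top', 'seat') 5 [ 0.5952 -0.1703  0.0767] [0. 0. 0.]
('top', 'pump') 5 [ 0.5446 -0.3556 -0.0028] [0. 0. 0.]
('side', 'head_center') 5 [0.4483 0.1255 0.0344] [0. 0. 0.]
('side', 'pilot_tip') 5 [0.4419 0.0928 0.0353] [0. 0. 0.]
('side', 'seat') 5 [ 0.5951 -0.173   0.0755] [0. 0. 0.]
('side', 'pump') 5 [ 0.5464 -0.3519  0.0026] [0. 0. 0.]
3.2
```

View pics/crop1.png

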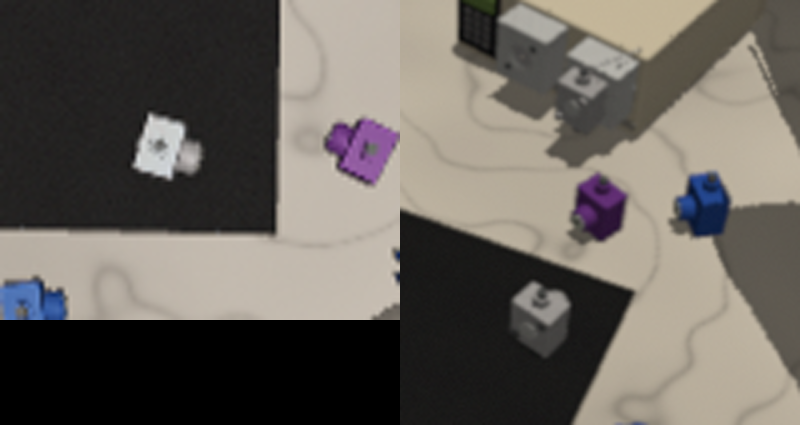

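The grey head on the mat (crop left at (160,147), right at (540,315)) is plain steel with its pilot toward the pump, so it is the target. Its yaw is about -107°. The pump yaw is about -104.3° and the seat is near (0.595,-0.172). Now moving.

Request:
drive_tool --pt "1 1 0 0 0 1" --pt "1 1 0 0 0 1" --pt "1 1 0 0 0 1" --pt "1 1 0 0 0 1" --pt "1 1 0 0 0 1" --claw 1

```text
t: 3.82
eef_pos: [0.3914, -0.4462, 0.2269]
ee_rot: [-3.141, 0.0, -2.329]
force: [0.6, 0.1, 0.6]
width: 0.0879
```

Request:
drive_tool --pt "0.2 1 0 0 0 1" --pt "0.2 1 0 0 0 1" --pt "0.2 1 0 0 0 1" --pt "0.2 1 0 0 0 1" --pt "0.2 1 0 0 0 0.5"

```text
t: 4.45
eef_pos: [0.4305, -0.2463, 0.2268]
ee_rot: [-3.141, 0.0, -1.859]
force: [0.3, 0.4, 0.2]
width: 0.0877
```

Request:
drive_tool --pt "0 1 0 0 0 0" --pt "0 1 0 0 0 0" --pt "0 1 0 0 0 0" --pt "0 1 0 0 0 0" --pt "0 0 0 0 0 0"

```text
t: 5.08
eef_pos: [0.4304, -0.0857, 0.227]
ee_rot: [-3.14, 0.001, -1.858]
force: [-0.0, -0.8, -0.5]
width: 0.0875
```

Run:
```python
from h import *
np.set_printoptions(precision=4,suppress=True)
for c in("top","side"):
    im,d=arm.grab_frame(c)
    for t in("head_center","pilot_tip"):
        for r in arm.landmark_of(t,c):
            p=w(r["point"],c)
            if np.hypot(*(p[:2]-(.443,.11)))<.035: print(c,t,r["score"],p)
    for r in arm.cut_out("head_center",c):
        P=cloud(c,r["pixels"],d)
        if len(P) and abs(np.median(P[:,1])-.12)<.03:
            T=P[(P[:,2]>.048)&(P[:,2]<.062)]; print(c,len(P),len(T),T.mean(0),cv2.minAreaRect((T[:,:2]*1000).astype(np.float32)))
            V=P[P[:,2]>.066]; print("valve",len(V),V.mean(0) if len(V) else 0)
```

```text
side head_center 0.88 [0.4488 0.1241 0.0322]
side pilot_tip 0.97 [0.4392 0.0895 0.0365]
side 473 195 [0.4427 0.1298 0.0553] ((445.53546142578125, 125.93229675292969), (32.73365020751953, 43.17136001586914), 73.70645904541016)
valve 26 [0.4462 0.1264 0.0693]
```

Request:
drive_tool --pt "0.1 1 0 0 0 0" --pt "0.1 1 0 0 0 0" --pt "0.1 1 0 0 0 0" --pt "0.1 1 0 0 0 0" --pt "0 1 0 0 0 0"

```text
t: 6.1
eef_pos: [0.4465, 0.1133, 0.2265]
ee_rot: [-3.142, -0.0, -1.862]
force: [0.2, 0.7, 1.2]
width: 0.0874
```

Request:
drive_tool --pt "0 0.25 -0.5 0 0 0" --pt "0 0 -1 0 0 0" --pt "0 0 -1 0 0 0" --pt "0 0 -0.5 0 0 0" --pt "0 0 0 0 0 0"

```text
t: 6.72
eef_pos: [0.4456, 0.1213, 0.1052]
ee_rot: [3.139, -0.003, -1.862]
force: [0.7, -0.0, -0.1]
width: 0.0877
```

Request:
drive_tool --pt "0.02 0.08 -0.6 0 0 0" --pt "0 0 -0.6 0 0 0" --pt "0 0 -0.5 0 0 0" --pt "0 0 -0.48 0 0 0" --pt "0 0 0 0 0 0"

```text
t: 7.35
eef_pos: [0.4472, 0.1253, 0.0193]
ee_rot: [3.141, -0.001, -1.861]
force: [-0.4, -0.0, 0.6]
width: 0.0877
```

Request:
drive_tool --pt "0 0 0 0 0 0" --pt "0 0 0 0 0 0" --pt "0 0 0 0 0 0" --pt "0 0 0 0 0 0" --pt "0 0 0 0 0 0" --claw 0 --newtons 50

```text
t: 7.98
eef_pos: [0.447, 0.1256, 0.0195]
ee_rot: [3.142, 0.0, -1.861]
force: [-0.8, 0.1, 3.8]
width: 0.044
```

Request:
drive_tool --pt "0 0 0.3 0 0 0" --pt "0 0 0.6 0 0 0" --pt "0 0 0.8 0 0 0" --pt "0 0 0.8 0 0 0" --pt "0 0 0 0 0 0"

```text
t: 8.6
eef_pos: [0.4482, 0.1264, 0.1219]
ee_rot: [-3.139, 0.004, -1.861]
force: [-0.4, 0.2, -3.8]
width: 0.0437
```

Request:
drive_tool --pt "0.8 -0.9 0 0 0 0.36" --pt "0.8 -0.9 0 0 0 0" --pt "0.8 -0.9 0 0 0 0" --pt "0.8 -0.9 0 0 0 0" --pt "0.8 -0.9 0 0 0 0"

```text
t: 9.22
eef_pos: [0.6069, -0.0558, 0.1177]
ee_rot: [3.139, -0.001, -1.824]
force: [0.9, 1.5, -4.2]
width: 0.0438
```

Request:
drive_tool --pt "0 -0.8 0 0 0 0" --pt "0 -0.5 0 0 0 0" --pt "0 0 0 0 0 0" --pt "0 0 0 0 0 0"

```text
t: 9.72
eef_pos: [0.6066, -0.1059, 0.119]
ee_rot: [3.141, 0.0, -1.823]
force: [0.1, -0.2, -4.2]
width: 0.0436
```

Request:
drive_tool --pt "0.12 -0.03 -0.5 0 0 0" --pt "0 0 -0.5 0 0 0" --pt "0 0 -0.34 0 0 0" --pt "0 0 0 0 0 0" --pt "0 0 0 0 0 0"

```text
t: 10.35
eef_pos: [0.6124, -0.1073, 0.0665]
ee_rot: [-3.141, 0.0, -1.823]
force: [-0.6, 0.4, -3.4]
width: 0.0436
```

Run:
```python
from h import *
np.set_printoptions(precision=4,suppress=True)
S=[arm.get_state()]
yaw=np.deg2rad(-104.3); F=np.array([[np.cos(yaw),np.sin(yaw),0],[-np.sin(yaw),np.cos(yaw),0],[0,0,1]])
crop=[]
for c in("top","side"):
    im,d=arm.grab_frame(c); S.append(arm.get_state())
    crop.append(cv2.resize(im[160:280,320:440] if c=="top" else im[90:210,270:390],(400,400),interpolation=cv2.INTER_CUBIC))
    for t in("head_center","pilot_tip","seat","pump"):
        for r in arm.landmark_of(t,c)[:5]:
            p=w(r["point"],c); print(c,t,round(r["score"],2),p,"F",F@p)
        S.append(arm.get_state())
    for r in arm.cut_out("pump",c)[:1]:
        P=cloud(c,r["pixels"],d); T=P[(P[:,2]>.110)&(P[:,2]<.126)]; rc=cv2.minAreaRect((T[:,:2]*1000).astype(np.float32)); print("rect",rc,F[:2,:2]@np.array(rc[0]))
p=np.mean([s["eef_pos"] for s in S],0); print("tcp",p,F@p,np.mean([s["ee_rot"][2] for s in S]),np.mean([s["force"] for s in S],0))
save("crop2.png",np.hstack(crop))
```

```text
top head_center 0.75 [0.3109 0.2271 0.026 ] F [-0.2968  0.2452  0.026 ]
top head_center 0.48 [ 0.3413 -0.0904  0.0242] F [0.0033 0.3531 0.0242]
top pilot_tip 0.76 [0.3127 0.1958 0.0257] F [-0.267   0.2546  0.0257]
top pilot_tip 0.5 [ 0.3741 -0.0742  0.0257] F [-0.0205  0.3808  0.0257]
top seat 0.72 [ 0.5923 -0.1718  0.0744] F [0.0201 0.6164 0.0744]
top pump 0.93 [ 0.5476 -0.3532 -0.0042] F [ 0.207   0.6179 -0.0042]
top pump 0.61 [0.6104 0.293  0.0225] F [-0.4347  0.5192  0.0225]
rect ((549.621826171875, -324.9253845214844), (362.4884948730469, 261.76788330078125), 75.71859741210938) [179.1018 612.8484]
side head_center 0.66 [ 0.4517 -0.0409  0.0253] F [-0.072   0.4478  0.0253]
side head_center 0.56 [0.319  0.2283 0.0251] F [-0.3     0.2528  0.0251]
side pilot_tip 0.74 [ 0.3783 -0.0746  0.0309] F [-0.0211  0.385   0.0309]
side pilot_tip 0.66 [ 0.4618 -0.0099  0.0276] F [-0.1045  0.4499  0.0276]
side pilot_tip 0.56 [ 0.6069 -0.143   0.0818] F [-0.0113  0.6234  0.0818]
side seat 0.87 [ 0.5931 -0.1689  0.0757] F [0.0171 0.6165 0.0757]
side pump 0.97 [ 0.5459 -0.3543  0.0011] F [0.2085 0.6165 0.0011]
rect ((0.0, 0.0), (0.0, 0.0), 0.0) [0. 0.]
tcp [ 0.6122 -0.1076  0.0663] [-0.047   0.6198  0.0663] -1.823153153722923 [-0.2196 -0.2074 -4.0939]
```

View pics/crop2.png

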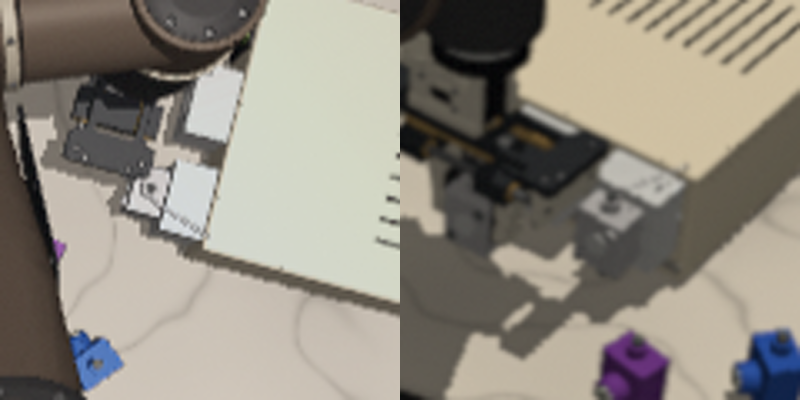

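Request:
drive_tool --pt "-0.04 0.01 -0.02 0 0 0" --pt "-0.06 -0.24 0 0 0 0" --pt "-0.06 -0.24 0 0 0 0" --pt "-0.06 -0.24 0 0 0 0" --pt "0 0 0 0 0 0"

```text
t: 11.58
eef_pos: [0.6027, -0.1371, 0.0649]
ee_rot: [3.141, -0.0, -1.825]
force: [0.2, 0.3, -4.3]
width: 0.0438
```

```bash
cat > st.py <<'E'
from h import *
np.set_printoptions(precision=4,suppress=True)
yaw=np.deg2rad(-104.3); F=np.array([[np.cos(yaw),np.sin(yaw),0],[-np.sin(yaw),np.cos(yaw),0],[0,0,1]])
S=[]
for i in range(4): S.append(arm.get_state()); r=arm.landmark_of("seat","side") if 0 else arm.grab_frame("side")
m=lambda k:np.mean([s[k] for s in S],0)
print(S[-1]["t"],"tcpF",F@m("eef_pos"),"rot",m("ee_rot"),"forceF",F@m("force"),"momF",F@m("moment"),m("width"))
E
python3 st.py
```

```text
11.725 tcpF [-0.0166  0.618   0.065 ] rot [-1.5708  0.     -1.8241] forceF [ 0.0354 -0.2561 -4.2213] momF [-0.0669  0.034   0.0055] 0.043885900085574
```

Request:
drive_tool --pt "-0.0125 -0.05 0 0 0 0" --pt "-0.0125 -0.05 0 0 0 0" --pt "0 0 0 0 0 0"

```text
t: 12.15
eef_pos: [0.602, -0.1401, 0.0649]
ee_rot: [3.141, -0.0, -1.823]
force: [-0.1, 0.0, -3.8]
width: 0.0436
```

Request:
drive_tool --pt "-0.0125 -0.05 0 0 0 0" --pt "-0.0125 -0.05 0 0 0 0" --pt "0 0 0 0 0 0"

```text
t: 12.52
eef_pos: [0.6012, -0.1435, 0.065]
ee_rot: [-3.141, 0.001, -1.823]
force: [-0.2, 4.1, -3.6]
width: 0.0436
```

```bash
python3 st.py
```

```text
12.675 tcpF [-0.0094  0.6181  0.065 ] rot [-3.1414  0.0007 -1.8233] forceF [-4.6969 -1.2902 -3.6329] momF [-0.4517  1.6105 -0.0626] 0.04365970123960092
```

Request:
drive_tool --pt "-0.024 0.006 0 0 0 0" --pt "0 0 0 0 0 0"

```text
t: 12.98
eef_pos: [0.601, -0.1435, 0.0651]
ee_rot: [-3.14, 0.001, -1.823]
force: [3.0, 4.2, -5.4]
width: 0.044
```

```bash
python3 st.py
```

```text
13.125 tcpF [-0.0094  0.6178  0.0652] rot [-3.14    0.0005 -1.8229] forceF [-4.6821  2.1351 -5.1289] momF [0.5443 1.9584 0.0069] 0.043695919871213997
```

Request:
drive_tool --pt "-0.006 -0.024 0 0 0 0" --pt "-0.006 -0.024 0 0 0 0" --pt "0 0 0 0 0 0"

```text
t: 13.55
eef_pos: [0.6006, -0.1451, 0.0652]
ee_rot: [-3.14, 0.001, -1.823]
force: [2.8, 7.2, -5.2]
width: 0.0441
```

```bash
python3 st.py
```

```text
13.7 tcpF [-0.0078  0.6178  0.0652] rot [-3.1399  0.0011 -1.823 ] forceF [-7.7291  0.714  -4.5761] momF [0.3301 2.816  0.0199] 0.04380603819797212
```

Request:
drive_tool --pt "-0.01 -0.036 0 0 0 0" --pt "-0.006 -0.024 0 0 0 0" --pt "0 0 0 0 0 0"

```text
t: 14.12
eef_pos: [0.6001, -0.1471, 0.0652]
ee_rot: [-3.14, 0.002, -1.823]
force: [2.9, 8.9, -4.4]
width: 0.0437
```

```bash
python3 st.py
```

```text
14.275 tcpF [-0.0058  0.6178  0.0652] rot [-3.1397  0.0015 -1.823 ] forceF [-9.5275  0.7286 -4.4144] momF [ 0.1538  3.5342 -0.0227] 0.043981328393789966
```

The force rises about 1 N/mm, which matches the return spring, so the pilot is in the bore and on the plate. A little further to reach 12 N.

Request:
drive_tool --pt "-0.008 -0.032 0 0 0 0" --pt "-0.008 -0.032 0 0 0 0" --pt "0 0 0 0 0 0" --pt "0 0 0 0 0 0"

```text
t: 14.82
eef_pos: [0.5996, -0.1492, 0.0652]
ee_rot: [-3.14, 0.002, -1.823]
force: [2.7, 10.9, -3.4]
width: 0.0438
```

```bash
python3 st.py
python3 - <<'E'
from h import *
im,d=arm.grab_frame("side"); a=im[90:210,270:390]
im,d=arm.grab_frame("top"); b=im[160:280,320:440]
save("crop3.png",np.hstack([cv2.resize(x,(400,400),interpolation=cv2.INTER_CUBIC) for x in(b,a)]))
E
```

```text
14.975 tcpF [-0.0036  0.6179  0.0652] rot [-3.1396  0.002  -1.8229] forceF [-11.5404   0.0339  -3.9907] momF [-0.053   4.2938 -0.0664] 0.043733715661403695
```

View pics/crop3.png

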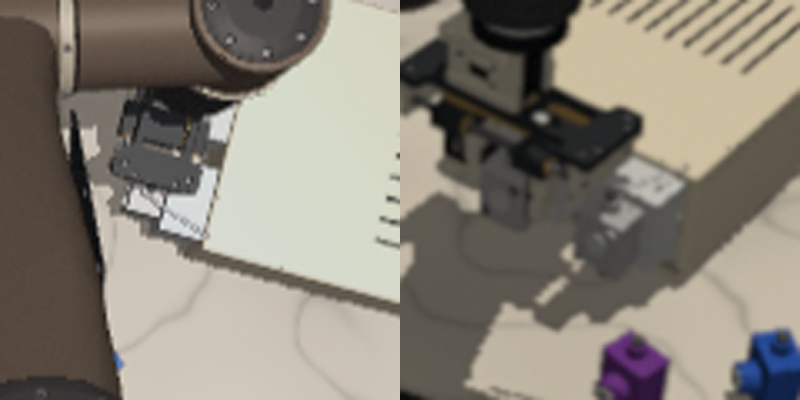

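The picture shows the head in the gripper close to the housing, left crop near (160,190) and right crop near (510,190). The fitted head and the coloured look-alikes are where they were. One last check that it is steady, then I hand in.

Request:
drive_tool --pt "-0.002 -0.01 0 0 0 0" --pt "0 0 0 0 0 0" --pt "0 0 0 0 0 0" --pt "0 0 0 0 0 0" --pt "0 0 0 0 0 0"

```text
t: 15.75
eef_pos: [0.5995, -0.1494, 0.0652]
ee_rot: [-3.14, 0.002, -1.823]
force: [3.6, 11.8, -4.4]
width: 0.0439
```

```bash
python3 st.py && python3 -c "
from station import arm
print(arm.job_done())"
```

```text
15.9 tcpF [-0.0033  0.6179  0.0652] rot [-3.1396  0.0021 -1.8229] forceF [-12.1504   0.1733  -4.2765] momF [-0.1045  4.4273 -0.0568] 0.04375589836332962
the job is handed in; nothing more can be done
None
```

I picked the grey steel head off the mat, slid its pilot into the empty bore and left the gripper holding it against the return plate. I handed the job in at about 16 s and got no verdict.

**Last checks before handing in:**
- **Push:** a steady 12.2 N along the bore, with about 0.2 N sideways. The vertical force was about 4.3 N, roughly the head's own weight.
- **Depth:** during the last 4 mm the force rose about 0.9 N per mm, which matches the spring. That puts the plate about 6 mm in and the pilot about 10 mm in, short of home. I worked the depth out from the forces and the motion; I could not see it directly.
- **Alignment:** the tool is upright within 0.002 rad, and its yaw is within about 0.003 rad of my estimate for the pump.
- **Grip:** 50 N commanded, with the fingers at 43.8 mm on the 44 mm head.

**Weaker points:**
- **First touch at the bore:** there was a small sideways force of 1.3 N. I shifted the head about 1 mm and the sideways force then faded.
- **Seat position:** the camera estimates of the bore's sideways position differed by up to 3 mm, so I relied on the force readings for the final fit.
- **Bottle, beaker, tools and mat items:** I moved none of them on purpose, and the fitted head and look-alikes had not moved in the last close-ups. I did not re-measure the rest.

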